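Change over the rotary drying table

TASK

First lift the finished white pot off the rotary dryer by its handle and stand it on the round cork mat. Then load every coloured pot that is on the bench, standing it on the disc pad of its own colour; only the pad at the open front can be reached, so turn the disc from click to click by its upright posts. Finish with the disc clicked so that the empty white pad is at the front and the loaded pots are under the wire guard, and leave the other tools on the bench alone.

Things in the scene. Friction and masses are not known exactly. Their poses are not given: they have to be found in the camera images.
- dryer: rotary dryer: grey round housing, wire guard, green blower at the back. Origin: on the disc's vertical axis, at bench level; its -x side faces the robot and is the open loading front. The guard is a grid of 8 mm bars 45 mm apart, tops 169 mm above the bench, over own x from -35 mm to 190 mm, y from -205 to 205 mm, with a leg at each corner
- disc (a joint): angle of the dark disc, rad, counter-clockwise from above; free to turn several turns either way. A spring detent clicks it at every multiple of pi/2 (about 3 to 4 N at a post overcomes it; past halfway it carries on to the next click); at 0 the white pad is at the front. Disc 370 mm in diameter, flat top 45 mm above the bench
- load_spot (a point): point at the open front, 100 mm from the disc axis, at disc-top height (45 mm): where a pad's centre stands when clicked at the front
- pad_white (a point): centre of the white pad, a flat 92 mm colour disc on the disc top, 100 mm from the axis; at the disc's own angle 180 degrees. Turns with the disc
- pad_red (a point): centre of the red pad, as the white one, 90 degrees clockwise from white seen from above (disc's own angle 90 degrees)
- pad_yellow (a point): centre of the yellow pad, across the axis from white (disc's own angle 0)
- pad_blue (a point): centre of the blue pad, across the axis from red (disc's own angle -90 degrees)
- post0 (a point): top centre of an upright aluminium post on the disc, 18 mm in diameter, 90 mm tall (top 135 mm above the bench), 165 mm from the axis, at the disc's own angle 45 degrees, midway between two pads; for turning the disc. With a pad clicked at the front, a post stands 45 degrees to each side of the front
- post1 (a point): top centre of an upright aluminium post on the disc, 18 mm in diameter, 90 mm tall (top 135 mm above the bench), 165 mm from the axis, at the disc's own angle 135 degrees, midway between two pads; for turning the disc. With a pad clicked at the front, a post stands 45 degrees to each side of the front
- post2 (a point): top centre of an upright aluminium post on the disc, 18 mm in diameter, 90 mm tall (top 135 mm above the bench), 165 mm from the axis, at the disc's own angle 225 degrees, midway between two pads; for turning the disc. With a pad clicked at the front, a post stands 45 degrees to each side of the front
- post3 (a point): top centre of an upright aluminium post on the disc, 18 mm in diameter, 90 mm tall (top 135 mm above the bench), 165 mm from the axis, at the disc's own angle 315 degrees, midway between two pads; for turning the disc. With a pad clicked at the front, a post stands 45 degrees to each side of the front
- pot_white: steel pot 64 mm in diameter and 45 mm tall, white lid and band, about 0.25 kg, with a rigid bail handle: a round bar 10 mm thick along the pot's own x axis, its centreline 90 mm above the origin, straight for 44 mm, ends sloping down to the lid. Origin: centre of the underside. At the start it stands on the white pad, clicked at the front.
- pot_red: steel pot 64 mm in diameter and 45 mm tall, red lid and band, about 0.25 kg, with a rigid bail handle: a round bar 10 mm thick along the pot's own x axis, its centreline 90 mm above the origin, straight for 44 mm, ends sloping down to the lid. Origin: centre of the underside. On the bench at the start, or absent.
- pot_yellow: steel pot 64 mm in diameter and 45 mm tall, yellow lid and band, about 0.25 kg, with a rigid bail handle: a round bar 10 mm thick along the pot's own x axis, its centreline 90 mm above the origin, straight for 44 mm, ends sloping down to the lid. Origin: centre of the underside. On the bench at the start, or absent.
- pot_blue: steel pot 64 mm in diameter and 45 mm tall, blue lid and band, about 0.25 kg, with a rigid bail handle: a round bar 10 mm thick along the pot's own x axis, its centreline 90 mm above the origin, straight for 44 mm, ends sloping down to the lid. Origin: centre of the underside. On the bench at the start, or absent.
- mat: round cork mat, 120 mm in diameter, 4 mm thick, fixed on the bench; origin: centre of its underside
- file: bystander: hand file with a wooden bulb handle, 200 mm long, lying on the bench; leave alone. Origin: about its middle, at the underside
- pliers: bystander: pliers with red handles, 165 mm long; leave alone. Origin: about its middle, at the underside
- weight: bystander: stepped brass weight, 48 mm wide, 52 mm tall; leave alone. Origin: about its middle, at the underside
- bangle: bystander: brass bangle 68 mm across, lying flat; leave alone. Origin: about its middle, at the underside
- loupe: bystander: black eye loupe 38 mm across; leave alone. Origin: about its middle, at the underside
- bottle: bystander: amber bottle 56 mm wide, 90 mm tall; leave alone. Origin: about its middle, at the underside
- mandrel: bystander: steel ring mandrel with wooden handle, 210 mm long, lying; leave alone. Origin: about its middle, at the underside

How it is judged:
By the outcome, as a careful person would: the job done as asked, in the order asked, and still so for the second after the job is handed in, with the robot touching nothing.
Of pot_red, pot_yellow, pot_blue only 2 to 3 are there at a start; the rules pass over those that are not, and their reading is None.
At some moment in a run one of pot_red, pot_yellow, pot_blue, pot_white may be knocked a few centimetres aside while the robot is not near it.
It also fails if it takes over 210 s, if anything falls off the work surface, if the arm or the gripper's body presses on something with over 40 N, if the wrist force passes 120 N, or if a joint passes its speed limit or range.

ROBOT

A 6-joint arm with a two-finger parallel gripper is mounted at the origin on the work surface. World frame = base frame: x ahead of the robot, y to its left, z up, the work surface at z = 0. Lengths are in m, angles in degrees, forces in N, time in s.
With the tool pointing down it reaches from about 0.3 to 1 m from the base axis. Payload 5.1 kg.
Tool frame: the origin (TCP) lies at the very end of the fingers, on their centre line; the grasp point (between the pads) lies 19 mm behind it (robot.hold_point_z is the distance from the TCP to the grasp point, in m); z points along the fingers, y is the line along which they close (so a half turn about z gives the same grasp; the last joint's range is limited). The gripper opens to 95 mm and grips with 3 to 60 N. Pads are 20 mm wide; open, the fingers measure 119 mm over their backs; the gripper's body (75 mm by 180 mm) begins 59 mm behind the grasp point.
Start: joints at [-76.352, 7.093, 94.555, -0, 78.352, -4.733], TCP at [0.205, -0.617, 0.215] pointing down, gripper open.
Joint ranges: [-149.61, 149.61], [-58.7, 133.49], [1.44, 155.28], [-77.14, 257.14], [18.33, 153.61], [-166.67, 166.67]. Speed limits (degrees/s): [147.25, 147.25, 180, 180, 180, 180].

INTERFACE

Orientations are given as a 3x3 rotation matrix whose columns are the frame's x, y, z axes.
In Python, from rig import robot gives the robot as it stands. The module is installed in compiled form; this text tells all that it offers. Calls block until the motion is done:
- robot.move_pose(position, orientation): joint-space move of the TCP to a pose.
- robot.move_linear(position, frame=None, feed=0.15, until_force=None): straight line of the TCP; frame=None keeps the orientation; feed is the mean speed in m/s. With until_force (N) it stops when the force on the tool has changed by that much, and returns True; else False.
- robot.goto_joints(angles): joint-space move.
- robot.command_gripper(opening, strength=None): opening from 0.0 (shut) to 1.0 (fully open); strength is the grip in N (None keeps the last); returns when the fingers have stopped.
- robot.wait(seconds).
- robot.solve_ik(position, orientation): joint angles nearest the present ones, or None.
- robot.observe(): the state.
- robot.read_camera(name): name is "side" or "top"; returns (picture, depth): 420x560x3 uint8, red, green, blue; 420x560 float32, m along the optical axis (not along the pixel's ray), 0 where there is no reading.
- robot.camera_info(name): a dict with "mtx" (3x3 intrinsics, pixels), "k1" (the pictures are not rectified: a ray, as slopes to the right and down, at radius r is drawn at 1 + k1 r^2 times it, then the intrinsics apply), "origin" and "attitude" of the camera in the world. Camera axes: x right, y up, looking along -z (the intrinsics and any distortion apply to the point x, -y, -z); pixel columns grow to the right and rows downward; lengths in m; the calibration is good to about 2 mm. A picture is of the moment at which its call begins. camera_info takes no time and is no camera call.
A pose or a line that the arm cannot do raises robot.PlanningError and nothing moves.
- robot.hand_in(): hands the job in; it is judged then, once.
The state is a dict: "clock": time; "joint_positions": joint angles; "joint_velocities": joint speeds; "joint_efforts": joint torques, N m; "ee_pos": TCP position; "ee_rot": TCP orientation; "force": force on the tool from outside, world axes, zero at the start; "torque": the same for the moment, N m; "width": opening from 0.0 (shut) to 1.0 (fully open); "grip_force": force on a finger pad.
Only numpy, scipy, OpenCV 4.12 (cv2) and the standard library are available. Lean on these libraries where they do the work, as an engineer would, in place of code of your own. Each camera call takes 0.05 s, during which the arm holds its last target. There are 200 camera calls.

## Working session

There is one attempt and no reset: what is moved stays moved. The work goes in short steps, each a Python script; the robot and the scene stay as the last script left them, time stands still between calls to the robot, and variables do not carry over. Pictures are saved under pics/ and viewed, at most 14 in all, crops included, and the job is handed in when it is done.

```bash
mkdir -p pics
cat > h.py <<'E'
import numpy as np, cv2
from rig import robot
def snap(name,fn=None):
    im,d=robot.read_camera(name)
    if fn: cv2.imwrite('pics/'+fn,cv2.cvtColor(im,cv2.COLOR_RGB2BGR))
    return im,d
def cloud(name,d):
    """world point per pixel (HxWx3), nan where no depth"""
    c=robot.camera_info(name); K=np.array(c['mtx'],float)
    v,u=np.mgrid[:d.shape[0],:d.shape[1]].astype(float)
    p=np.stack([u.ravel(),v.ravel()],1)[:,None]
    s=cv2.undistortPoints(p,K,np.array([c['k1'],0,0,0.])).reshape(*d.shape,2)
    P=np.stack([s[...,0]*d,-s[...,1]*d,-d],-1)
    W=P@np.array(c['attitude']).T+np.array(c['origin'])
    W[d<=0]=np.nan
    return W
E
python3 - <<'E'
from h import *
for n in('top','side'):
    im,d=snap(n,n+'0.png'); W=cloud(n,d); np.savez(''+n+'0.npz',im=im,W=W)
    print(n,robot.camera_info(n))
    for v,u in((200,280),(350,280),(100,280)):print(W[v,u])
print(robot.observe()['clock'],robot.hold_point_z)
E
```

```text
top {'mtx': array([[379.70264444,   0.        , 280.65461612],
       [  0.        , 379.70264444, 207.32806868],
       [  0.        ,   0.        ,   1.        ]]), 'k1': -0.10341359679635208, 'origin': array([0.32420598, 0.00762338, 1.12177025]), 'attitude': array([[-1.55920064e-02,  9.81106139e-01, -1.92840955e-01],
       [-9.99878393e-01, -1.52419163e-02,  3.29894981e-03],
       [ 2.97354216e-04,  1.92868941e-01,  9.81224481e-01]])}
[0.55806602 0.00555948 0.04247331]
[0.19551764 0.01064942 0.37352457]
[0.83925003 0.00118685 0.11221279]
side {'mtx': array([[422.0939967 ,   0.        , 272.99143233],
       [  0.        , 422.0939967 , 209.52630819],
       [  0.        ,   0.        ,   1.        ]]), 'k1': -0.02089543702987796, 'origin': array([0.38893577, 0.80777189, 1.04486764]), 'attitude': array([[-0.99083674,  0.08887907, -0.10170084],
       [-0.1338885 , -0.74550529,  0.65291326],
       [-0.01778819,  0.66054702,  0.75057392]])}
[ 0.50731943 -0.10392243  0.04634186]
[ 0.4487819   0.36997589 -0.00123248]
[ 0.58083706 -0.69607119  0.01870972]
0.1 0.0188
```

View pics/top0.png

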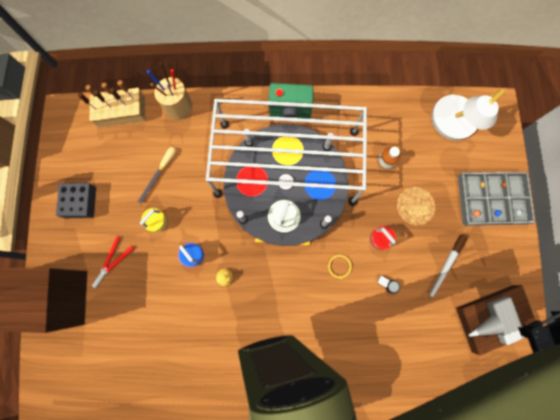

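View pics/side0.png

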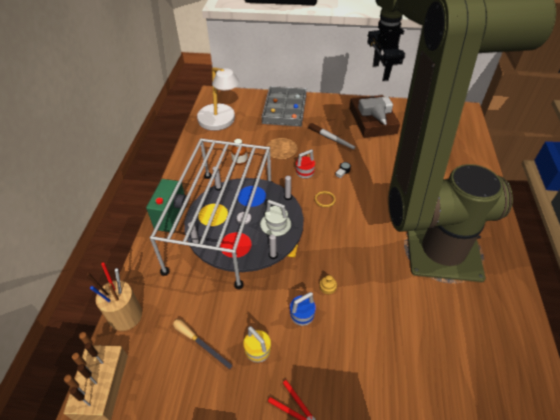

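The top view shows white pot (284,215) on the front pad, yellow (153,219), blue (190,254) next to the brass weight (225,277), red (382,238) and the mat (416,206). All three coloured pots are present, and the disc hub is near (286,182). Next I'll measure them.

```bash
cat >> h.py <<'E'
def both():
    P=[];C=[]
    for n in('top','side'):
        im,d=robot.read_camera(n); W=cloud(n,d); m=~np.isnan(W[...,0])
        P.append(W[m]);C.append(im[m])
    return P,C
def handle(P,guess,base=0.,r=0.045):
    """per-camera handle centre & direction from points near the bar height; falls between 80 and 100 mm"""
    out=[]
    for p in P:
        q=p[(np.hypot(*(p[:,:2]-guess).T)<r)&(p[:,2]>base+.080)&(p[:,2]<base+.102)][:,:3]
        if len(q)<6: out.append(None);continue
        (cx,cy),(w,h),a=cv2.minAreaRect(q[:,:2].astype(np.float32))
        c=q[:,:2].mean(0); e=np.linalg.svd(q[:,:2]-c,full_matrices=False)[2][0]
        ang=np.degrees(np.arctan2(e[1],e[0]))%180
        out.append((len(q),np.round([cx,cy],4),round(ang,1),np.round(sorted([w,h]),3),round(np.percentile(q[:,2],90),4)))
    return out
def lid(P,C,guess,z0,r=0.06):
    pass
E
python3 - <<'E'
from h import *
D={n:np.load(n+'0.npz') for n in('top','side')}
W=D['top']['W']
P=[];C=[]
for n in D:
    w=D[n]['W'];m=~np.isnan(w[...,0]);P.append(w[m]);C.append(D[n]['im'][m])
for nm,(u,v),b in(('white',(284,215),.045),('yellow',(153,219),0),('blue',(190,254),0),('red',(382,238),0)):
    g=np.nanmedian(W[v-4:v+5,u-4:u+5].reshape(-1,3),0);print(nm,g.round(3))
    for o in handle(P,g[:2],b):print('   ',o)
# hsv regions
for n in D:
    w=D[n]['W'];hsv=cv2.cvtColor(D[n]['im'],cv2.COLOR_RGB2HSV);H,S,V=[hsv[...,i] for i in range(3)]
    near=np.hypot(w[...,0]-.6,w[...,1])<.3
    on=near&(abs(w[...,2]-.045)<.008)
    for c,m in(('red',(H<8)|(H>172)),('yellow',(H>22)&(H<34)),('blue',(H>100)&(H<125))):
        k=on&m&(S>150)&(V>90); q=w[k]
        (x,y),r=cv2.minEnclosingCircle(q[:,:2].astype(np.float32)) if len(q) else ((0,0),0)
        print(n,'pad',c,k.sum(),q.mean(0).round(4),(round(x,4),round(y,4),round(r,4)))
    hub=on
    # posts
    k=near&(abs(w[...,2]-.135)<.006)
    nl,lab,st,ce=cv2.connectedComponentsWithStats(k.astype(np.uint8))
    for i in range(1,nl):
        if st[i,4]>8: q=w[lab==i];print(n,'post?',st[i,4],((q.max(0)+q.min(0))/2).round(4),np.ptp(q,0).round(3))
    # disc edge
    # mat
    g=(.6,-.33)
    wm=w[(np.hypot(w[...,0]-.57,w[...,1]+.33)<.12)&(w[...,2]>.002)&(w[...,2]<.008)]
    if len(wm):print(n,'mat',len(wm),np.median(wm,0).round(4),((wm.max(0)+wm.min(0))/2).round(4),np.ptp(wm,0).round(3))
v,u=206,416;print('mat px',W[v,u],'weight',W[277,225],'bottle',W[152,393],'hub',W[182,286])
E
```

```text
white [ 0.502 -0.004  0.094]
    (76, array([ 0.5074, -0.0046]), np.float64(160.9), array([0.009, 0.053]), np.float64(0.1401))
    (73, array([ 0.5082, -0.0044]), np.float64(161.7), array([0.013, 0.054]), np.float64(0.1426))
yellow [0.507 0.374 0.045]
    (81, array([0.5065, 0.3776]), np.float64(139.0), array([0.011, 0.055]), np.float64(0.0948))
    (99, array([0.5039, 0.3792]), np.float64(139.7), array([0.011, 0.054]), np.float64(0.0962))
blue [0.404 0.258 0.047]
    (71, array([0.404 , 0.2633]), np.float64(39.6), array([0.01 , 0.051]), np.float64(0.0958))
    (93, array([0.4051, 0.267 ]), np.float64(39.2), array([0.01 , 0.053]), np.float64(0.0973))
red [ 0.441 -0.284  0.046]
    (76, array([ 0.444, -0.289]), np.float64(40.1), array([0.009, 0.053]), np.float64(0.0946))
    (52, array([ 0.4435, -0.2885]), np.float64(39.2), array([0.011, 0.054]), np.float64(0.0979))
top pad red 606 [0.6157 0.0859 0.0448] (0.5472, -0.0661, 0.217)
top pad yellow 545 [ 0.7102 -0.0185  0.0452] (0.7121, -0.0193, 0.0473)
top pad blue 577 [ 0.599  -0.1046  0.0452] (0.5275, 0.0478, 0.2221)
top post? 10 [0.740
[... 585 characters left out ...]
0.2293  0.1348] [0.007 0.01  0.008]
side post? 9 [ 0.7196 -0.1378  0.1344] [0.007 0.017 0.006]
side post? 27 [ 0.4852 -0.117   0.1346] [0.015 0.019 0.01 ]
side post? 51 [ 0.5091 -0.0046  0.1354] [0.049 0.023 0.011]
side post? 9 [0.7371 0.0971 0.1333] [0.004 0.013 0.009]
side post? 32 [0.503  0.115  0.1338] [0.015 0.02  0.008]
side post? 11 [0.8128 0.1792 0.135 ] [0.01  0.008 0.012]
side post? 11 [0.5885 0.1991 0.1345] [0.008 0.004 0.011]
side mat 823 [ 0.5527 -0.3522  0.004 ] [ 0.5743 -0.3348  0.005 ] [0.224 0.226 0.006]
mat px [ 0.5416342  -0.40815424  0.0038368 ] weight [0.33931185 0.16535066 0.03011453] bottle [ 0.68299421 -0.32101348  0.09466952] hub [ 0.57914098 -0.0105502   0.16528692]
```

Posts, pads and handles agree with the given sizes: the front posts are 0.233 m apart, which gives a yaw of -4.3° and an axis at (0.610,-0.011). Next: refine the mat position, then move the white pot.

```bash
cat >> h.py <<'E'
YAW=np.arctan2(-.0175,.2323); AX=np.array([.6104,-.0106])
EX=np.array([np.cos(YAW),np.sin(YAW)]); EY=np.array([-EX[1],EX[0]])
LOAD=AX-.1*EX; ZT=.27
def rot(phi):
    y=np.array([np.cos(phi),np.sin(phi),0]);z=np.array([0,0,-1.]);return np.column_stack([np.cross(y,z),y,z])
def best(pos,phi):
    """of the two equal grasps, the one with the last joint nearest the middle of its range"""
    c=[]
    for f in(phi,phi+np.pi):
        q=robot.solve_ik(pos,rot(f))
        if q is not None:c.append((abs(q[5]),f))
    return min(c)[1]
def go(xy,z,phi): robot.move_pose([*xy,z],rot(phi))
def lin(xy,z,**k): return robot.move_linear([float(xy[0]),float(xy[1]),z],**k)
def see(guess,base=0.,r=.045):
    o=[x for x in handle(both()[0],np.array(guess),base,r) if x and .045<x[3][1]<.062 and x[3][0]<.018]
    if not o: return None
    c=np.mean([x[1] for x in o],0); a=np.angle(np.mean([np.exp(2j*np.radians(x[2])) for x in o]))/2
    return c,a,len(o)
def pick(c,a,base=0.):
    f=best([*c,base+.071],a+np.pi/2)
    robot.command_gripper(.4,30); go(c,ZT,f); lin(c,base+.071,feed=.2)
    robot.command_gripper(0,30); o=robot.observe(); w=o['width']
    lin(c,ZT,feed=.2); print('picked width mm',round(w*95,1),'force z',round(robot.observe()['force'][2],2),'t',round(robot.observe()['clock'],1))
    return .05<w<.2
def place(xy,base,phi):
    f=best([*xy,base+.071],phi)
    go(xy,ZT,f); lin(xy,base+.083,feed=.2)
    hit=lin(xy,base+.068,feed=.03,until_force=2.0)
    print('touch',hit,'tcp-base',round(robot.observe()['ee_pos'][2]-base,4))
    robot.command_gripper(.4); lin(xy,ZT,feed=.2)
def park(): go([.35,-.55],.3,best([.35,-.55,.3],np.pi/2))
E
python3 - <<'E'
from h import *
M=[]
for n in('top','side'):
    d=np.load(n+'0.npz');w=d['W'];c=np.array([.5416,-.408])
    for _ in range(8):
        k=(np.hypot(w[...,0]-c[0],w[...,1]-c[1])<.075)&(w[...,2]>.0022)&(w[...,2]<.009)
        q=w[k]; c=(q[:,:2].max(0)+q[:,:2].min(0))/2 if _>5 else q[:,:2].mean(0)
    print(n,c,len(q),np.ptp(q,0).round(3))
    hsv=cv2.cvtColor(d['im'],cv2.COLOR_RGB2HSV)
    print(hsv[206,416] if n=='top' else '')
np.savetxt('mat.txt',c)
E
```

```text
top [ 0.54566078 -0.40529479] 922 [0.143 0.145 0.007]
[ 18 136 243]
side [ 0.53391348 -0.40346658] 512 [0.146 0.145 0.007]
```

```bash
python3 -c "
import cv2
a=cv2.imread('pics/top0.png')[165:250,370:460];cv2.imwrite('pics/mat.png',cv2.resize(a,None,fx=6,fy=6,interpolation=0))"
```

```text
(no output)
```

View pics/mat.png

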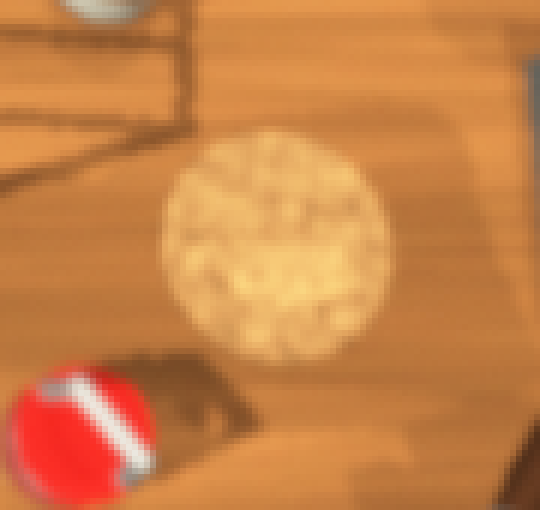

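The mat spans crop columns 162–393 and rows 130–362, so its centre is at pixel (416,206), which is (0.542,-0.408) in the world. I'll move the white pot there now.

```bash
echo 'MAT=np.array([.542,-.408])' >> h.py
python3 - <<'E'
from h import *
s=see([.508,-.0045],.045); print(s)
if pick(s[0],s[1],.045): place(MAT,.004,0)
print(robot.observe()['clock'])
print(see(MAT,.004), see([.444,-.289]), see([.505,.378]),see([.404,.265]))
snap('top','a.png')
E
```

```text
(array([ 0.50725, -0.00445]), np.float64(-0.33859387488689985), 2)
picked width mm 9.4 force z -2.12 t 6.1
touch True tcp-base 0.0708
10.9667
(array([ 0.5417 , -0.40855]), np.float64(1.5385077356330015), 2) (array([ 0.4441 , -0.28885]), np.float64(0.6832964021557799), 2) (array([0.5047, 0.3784]), np.float64(-0.7120943348136864), 2) (array([0.40395, 0.26465]), np.float64(0.688532389911763), 2)
```

View pics/a.png

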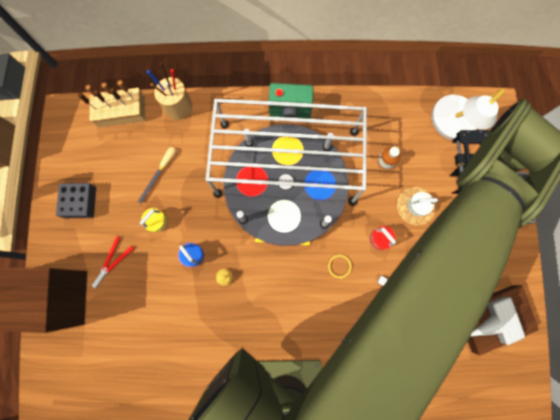

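The white pot stands centred on the mat (422,205) and the disc's front pad is clear at (285,216). Next: turn the disc one click with a loose cage around the left post.

```bash
cat >> h.py <<'E'
def turn():
    """one click counter-clockwise: loosely cage the front-left post (own 135 deg) and sweep it to 225"""
    def at(d):
        t=YAW+np.radians(d); return AX+.165*np.array([np.cos(t),np.sin(t)]), t+np.pi/2
    p,t=at(180); off=best([*p,.11],t)-t      # branch chosen mid-sweep
    p,t=at(135); robot.command_gripper(.33); go(p,.22,t+off); lin(p,.11,feed=.15)
    for d in np.arange(145,226,10):
        p,t=at(d); robot.move_linear([*p,.11],rot(t+off),feed=.12)
    robot.wait(.3); f=robot.observe()['force']
    lin(p,.22,feed=.2); print('turned; side force at end',np.round(f,1),'t',round(robot.observe()['clock'],1))
def pad():
    """colour and centre of the pad seen at the front"""
    im,d=robot.read_camera('top'); w=cloud('top',d)
    k=(np.hypot(w[...,0]-LOAD[0],w[...,1]-LOAD[1])<.065)&(abs(w[...,2]-.045)<.008)&(im.max(-1)>120)
    q=w[k]; (x,y),r=cv2.minEnclosingCircle(q[:,:2].astype(np.float32))
    print('front pad',np.median(im[k],0),(round(x,4),round(y,4),round(r,4)),'expected',LOAD.round(4))
E
python3 - <<'E'
from h import *
pad(); turn(); go([.4441,-.28885],ZT,best([.444,-.289,.27],.683+1.57)); pad(); snap('top','b.png')
E
```

```text
front pad [253. 254. 250.] (0.5113, -0.0054, 0.0521) expected [ 0.5107 -0.0031]
turned; side force at end [ 0.1 -0.4  0.8] t 20.0
front pad [253.  55.  45.] (0.5107, -0.0048, 0.0519) expected [ 0.5107 -0.0031]
```

View pics/b.png

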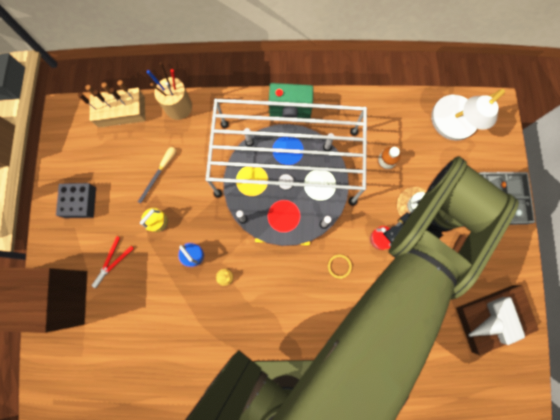

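The red pad is clicked at the front (285,216) and everything else is where it was. Next: re-measure the red pot and load it, then turn to yellow.

```bash
cat >> h.py <<'E'
def find(g,base=0.):
    s=see(g,base) or see(g,base,.08); print('seen',s); return s
E
python3 - <<'E'
from h import *
f=YAW+np.pi/2
go([.42,.02],.3,best([.42,.02,.3],f))
s=find([.4441,-.2889])
if s and pick(s[0],s[1]):
    place(LOAD,.045,f)
    print('on pad',see(LOAD,.045),LOAD)
    turn(); pad(); find([.5047,.3784]); find([.404,.2647]); snap('top','c.png')
E
```

```text
seen (array([ 0.4443, -0.2892]), np.float64(0.7120943348136864), 1)
picked width mm 9.0 force z -1.49 t 26.7
touch True tcp-base 0.0711
on pad (array([ 0.5119, -0.0032]), np.float64(-0.0698131700797734), 1) [ 0.51068256 -0.00308792]
turned; side force at end [0.3 0.8 0.1] t 37.8
front pad [254. 252.  74.] (0.5167, -0.005, 0.0583) expected [ 0.5107 -0.0031]
seen (array([0.5056 , 0.37845]), np.float64(-0.7120943348136864), 2)
seen (array([0.40435, 0.2651 ]), np.float64(0.6876597252857659), 2)
```

View pics/c.png

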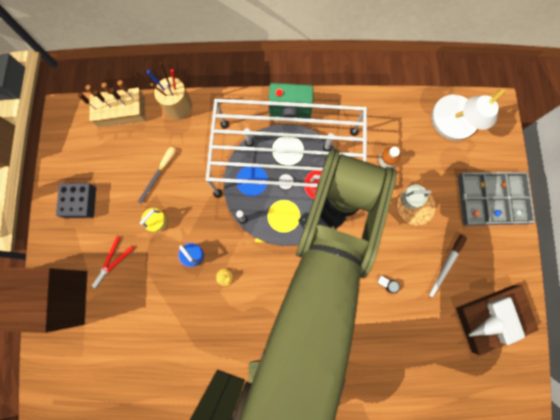

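The yellow pad is at the front (284,216) and red is seated on its pad (315,183). The white pot has been knocked to (415,195), near the mat's edge, so I'll put it back now and then continue with yellow.

Run:
```python
from h import *
f=YAW+np.pi/2
go([.42,.05],.3,best([.42,.05,.3],f))
s=find([.565,-.405],.004)
print([h for h in handle(both()[0],np.array([.565,-.405]),.004,.06)])
if s and pick(s[0],s[1],.004): place(MAT,.004,0)
go([.42,.0],.3,best([.42,.0,.3],f))
print('white',find(MAT,.004)); y=find([.5056,.3784]); snap('top','d.png')
```

```text
seen (array([ 0.5652 , -0.39165]), np.float64(1.5472343818929732), 2)
[(80, array([ 0.5649, -0.3933]), np.float64(89.2), array([0.009, 0.056]), np.float64(0.0992)), (39, array([ 0.5649, -0.3919]), np.float64(87.1), array([0.009, 0.06 ]), np.float64(0.1017))]
picked width mm 9.2 force z -2.56 t 45.0
touch True tcp-base 0.0706
seen (array([ 0.5418, -0.4079]), np.float64(1.5419983941369901), 2)
white (array([ 0.5418, -0.4079]), np.float64(1.5419983941369901), 2)
seen (array([0.50505, 0.37835]), np.float64(-0.7086036763096978), 2)
```

View pics/d.png

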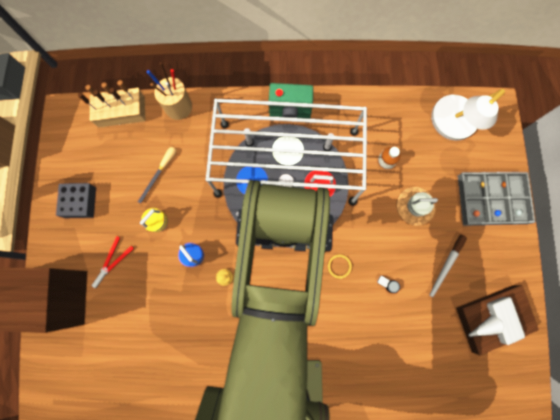

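The white pot is centred on the mat again (422,205), and red is on its pad at the right (320,181). Next: load yellow, turn, then load blue.

Run:
```python
from h import *
f=YAW+np.pi/2; ok=True
for g in([.505,.3784],[.4043,.265]):
    s=find(g)
    if not(s and pick(s[0],s[1])): ok=False;break
    place(LOAD,.045,f)
    print('on pad',see(LOAD,.045),LOAD)
    turn(); pad()
print(ok)
q=[.36,-.5]; go(q,.35,best([*q,.35],np.pi/2))
find(MAT,.004)
for nm,v in(('red',EY),('yellow',EX),('blue',-EY)): print(nm,AX+.1*v,handle(both()[0],AX+.1*v,.045,.05))
snap('top','e.png'); snap('side','e2.png')
```

```text
seen (array([0.50555, 0.37815]), np.float64(-0.7059856824317065), 2)
picked width mm 8.9 force z -3.12 t 55.5
touch True tcp-base 0.071
on pad (array([ 0.5094, -0.0032]), np.float64(-0.08028514559173917), 1) [ 0.51068256 -0.00308792]
turned; side force at end [-0.  -0.6 -0. ] t 67.0
front pad [ 56.  141.  247.5] (0.5087, -0.0042, 0.0544) expected [ 0.5107 -0.0031]
seen (array([0.4041, 0.2649]), np.float64(0.6850417314077744), 2)
picked width mm 9.1 force z -4.11 t 71.8
touch True tcp-base 0.071
on pad (array([ 0.5115, -0.003 ]), np.float64(-0.06806784082777918), 1) [ 0.51068256 -0.00308792]
turned; side force at end [-0.5 -0.2 -0.2] t 82.8
front pad [254. 254. 253.] (0.5112, -0.0038, 0.053) expected [ 0.5107 -0.0031]
True
seen (array([ 0.54135, -0.4075 ]), np.float64(1.5437437233889846), 2)
red [0.61791208 0.08911744] [(71, array([0.6278, 0.0872]), np.float64(81.4), array([0.009, 0.053]), np.float64(0.1403)), (61, array([0.6253, 0.0891]), np.float64(81.5), array([0.009, 0.053]), np.float64(0.1422))]
yellow [ 0.71011744 -0.01811208] [(55, array([ 0.7096, -0.0238]), np.float64(171.9), array([0.009, 0.052]), np.float64(0.1403)), (53, array([ 0.7069, -0.0236]), np.float64(173.0), array([0.012, 0.05 ]), np.float64(0.1424))]
blue [ 0.60288792 -0.11031744] [(77, array([ 0.5988, -0.1093]), np.float64(83.1), array([0.01 , 0.055]), np.float64(0.1403)), (55, array([ 0.599 , -0.1074]), np.float64(82.1), array([0.01 , 0.055]), np.float64(0.1421))]
```

View pics/e.png

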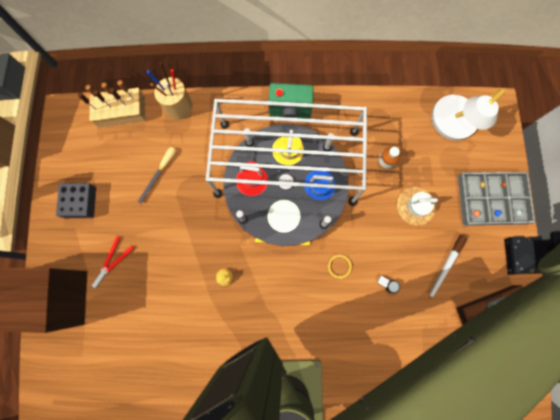

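View pics/e2.png

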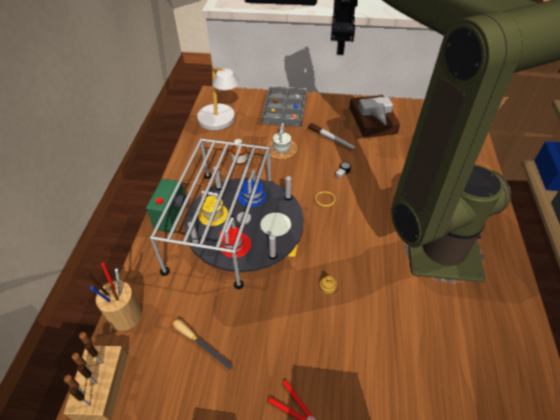

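The layout is right: white pad at the front (285,216), red at (252,181), yellow at (288,150), blue at (320,183) and the white pot on the mat. Red's handle reads about 9 mm off its nominal place, so I'll check whether the disc or the pot is off.

Run:
```python
from h import *
R=np.column_stack([EX,EY])
for n in('top','side'):
    im,d=robot.read_camera(n); w=cloud(n,d); near=np.hypot(w[...,0]-AX[0],w[...,1]-AX[1])<.21
    for z in(.135,):
        k=near&(abs(w[...,2]-z)<.007); nl,lab,st,ce=cv2.connectedComponentsWithStats(k.astype(np.uint8))
        for i in range(1,nl):
            q=w[lab==i]; c=(q.max(0)+q.min(0))[:2]/2; l=(c-AX)@R; r=np.hypot(*l)
            if abs(r-.165)<.012 and st[i,4]>8: print(n,'post r',r.round(4),'ang',np.degrees(np.arctan2(l[1],l[0])).round(2))
    hsv=cv2.cvtColor(im,cv2.COLOR_RGB2HSV);H,S,V=[hsv[...,i] for i in range(3)]
    for c,m,v in(('red',(H<8)|(H>172),EY),('yellow',(H>22)&(H<34),EX),('blue',(H>100)&(H<125),-EY)):
        g=AX+.1*v
        for nm,z in(('lid',.09),('pad',.045)):
            k=(np.hypot(w[...,0]-g[0],w[...,1]-g[1])<.07)&(abs(w[...,2]-z)<.006)&m&(S>140)&(V>80); q=w[k]
            if len(q)>10:
                (x,y),r=cv2.minEnclosingCircle(q[:,:2].astype(np.float32)); l=(np.array([x,y])-g)@R*1000
                print(n,c,nm,len(q),'r',round(r,3),'offset mm own frame',l.round(1))
im=cv2.imread('pics/e.png')[120:245,215:360]; cv2.imwrite('pics/e3.png',cv2.resize(im,None,fx=4.6,fy=4.6,interpolation=cv2.INTER_CUBIC))
```

```text
top post r 0.1685 ang 43.37
top post r 0.1691 ang -44.0
top post r 0.1655 ang 135.09
top post r 0.1649 ang -135.17
top red lid 189 r 0.033 offset mm own frame [10.3 -0.9]
top red pad 310 r 0.053 offset mm own frame [ 7.1 -0.8]
top yellow lid 212 r 0.034 offset mm own frame [ 0.8 -6.2]
top yellow pad 234 r 0.049 offset mm own frame [ 2.3 -2.7]
top blue lid 185 r 0.034 offset mm own frame [-4.4  0.4]
top blue pad 214 r 0.047 offset mm own frame [ 0.4 -1.8]
side post r 0.1637 ang -135.59
side post r 0.1666 ang 44.96
side post r 0.1658 ang 134.55
side red lid 155 r 0.033 offset mm own frame [ 7.6 -2.2]
side red pad 244 r 0.059 offset mm own frame [ 6.9 -9.6]
side yellow lid 166 r 0.035 offset mm own frame [-1.8 -6.4]
side yellow pad 127 r 0.045 offset mm own frame [-4.9  1.7]
side blue lid 111 r 0.035 offset mm own frame [-4.  -1.5]
side blue pad 146 r 0.057 offset mm own frame [ -1.7 -11.2]
```

View pics/e3.png

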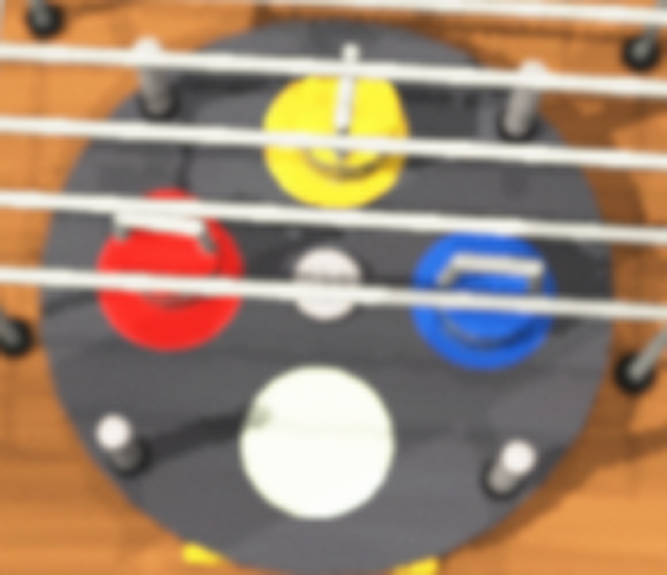

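The disc is on its click. The pots have slid back on it a little with each turn: red about 9 mm, yellow 6 mm and blue 4 mm. All are still on their pads, but there is plenty of time, so I'll bring red back to the front, reseat it, and turn back one click with a tighter cage and slower sweep.

```bash
cat >> h.py <<'E'
def sweep(a,b,op=.26,feed=.07):
    def at(d):
        t=YAW+np.radians(d); return AX+.165*np.array([np.cos(t),np.sin(t)]), t+np.pi/2
    p,t=at(180); off=best([*p,.11],t)-t
    p,t=at(a); robot.command_gripper(op); go(p,.22,t+off); hit=lin(p,.11,feed=.1,until_force=8)
    if hit: print('hit post top'); lin(p,.22); return False
    for d in np.linspace(a,b,10)[1:]:
        p,t=at(d); robot.move_linear([*p,.11],rot(t+off),feed=feed)
    robot.wait(.3); lin(p,.22,feed=.2); print('swept',b,'t',round(robot.observe()['clock'],1)); return True
E
python3 - <<'E'
from h import *
f=YAW+np.pi/2
if sweep(135,225):
    q=[.45,-.3]; go(q,.3,best([*q,.3],np.pi/2))
    s=find(LOAD,.045)
    if s and pick(s[0],s[1],.045):
        place(LOAD,.045,f); sweep(225,135)
q=[.36,-.5]; go(q,.35,best([*q,.35],np.pi/2)); robot.command_gripper(.4)
R=np.column_stack([EX,EY]); P=both()[0]
for nm,v in(('red',EY),('yellow',EX),('blue',-EY)):
    for h in handle(P,AX+.1*v,.045,.05): print(nm,h and ((h[1]-AX-.1*v)@R*1000).round(1))
find(MAT,.004); pad(); snap('top','f.png'); print(robot.observe()['clock'])
E
```

```text
swept 225 t 94.9
seen (array([0.5106, 0.0081]), np.float64(-0.1596976265574813), 2)
picked width mm 8.9 force z -2.76 t 100.8
touch True tcp-base 0.0712
swept 135 t 115.1
red [-0.4  0.6]
red [-2.7  2.4]
yellow [-0.  -5.1]
yellow [-2.8 -4.1]
blue [-3.4  1.2]
blue [-3.5  2.2]
seen (array([ 0.5416 , -0.40795]), np.float64(1.5376350710070044), 2)
front pad [252. 252. 245.] (0.5115, -0.0048, 0.0513) expected [ 0.5107 -0.0031]
118.2
```

View pics/f.png

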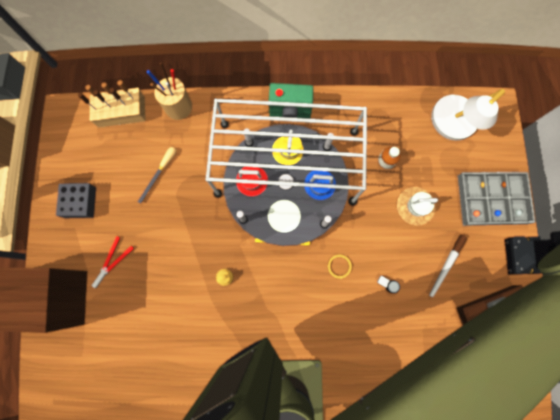

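All pots are within about 5 mm of their pad centres: red (252,180), yellow (288,150), blue (320,184). The white pad is clicked at the front (285,216), the white pot is on the mat (422,205), and the other tools haven't moved.

```bash
python3 -c "
from rig import robot
print(robot.hand_in())"
```

```text
the job is handed in; nothing more can be done
None
```

The job is handed in: the white pot stands on the cork mat, the red, yellow and blue pots are on their own pads under the guard, and the empty white pad is clicked at the front. It took about 118 s of the 210 s.

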